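# Nip a bridge lug in the yoke vise

## Task

Slide the nickel bridge lug that lies in the vise's channel fully home against the white plastic stop, without ramming it. Then wind the red knob down clockwise, moving your grip down with it as it sinks so that the sprung knob is not dragged up or pushed down by more than 3 mm on its spline, until the upper jaw presses on the lug with about 15 N. Let go, leave the lug clamped, and leave the other parts alone.

Things in the scene. Friction and masses are not known exactly. Their poses are not given: they have to be found in the camera images.
- vise: Fixed dark cast iron C-frame vise with an upright screw. Base 160 x 110 x 14 mm, from x = -67 to +93 mm. Origin: underside of the base, on the vertical screw axis. +x runs along the lug channel from its open mouth to the white stop and the column behind it; z up. The column stands at x = 51 to 85 mm.
- bed (a point): Point on the knurled channel floor under the screw, 40 mm above the counter. The floor runs from x = -65 to +38 mm (vise axes), 23 mm wide between two 6 mm high rails.
- yoke_top (a point): Top of the vise's arm on the screw axis, 105.5 mm above the counter. The arm reaches forward from the column over the channel to x = -19 mm; it is 30 mm wide (38 mm round the screw), its underside 83.5 mm above the counter.
- lug: Nickel bridge lug in the channel, a bar 116 x 20 x 18 mm (x, y, z) with two 3 mm notches across its top, 0.13 to 0.21 kg. Origin: centre of its underside. +x along the bar, towards the stop within 0.05 rad. It lies on the channel floor 15 to 35 mm short of the stop, its front end out of the channel mouth; when home it still sticks out 13 mm. It slides easily.
- lug_tail (a point): Middle of the lug's rear end face (the end that goes against the stop), 9 mm above its underside.
- lug_nose (a point): Middle of the lug's front end face (the end to push on), 9 mm above its underside.
- stop: White plastic stop plate, 8 x 36 x 26 mm, fixed across the end of the channel. Origin: on the face towards the lug, at the channel floor, 38 mm beyond the screw axis. A push of 5 to 10 N brings the lug home; over 40 N counts as ramming.
- stop_face (a point): Point on the stop's face that the lug's rear end must touch, 9 mm above the channel floor; x axis points into the stop.
- knob_grip (a point): Point on the axis of the red fluted round knob, at the height to grip (14 mm above the knob's underside, 10 mm below its top). Knob 36 mm in diameter, 24 mm tall, axis vertical. It starts with this point 149 mm above the counter; underside then 29.5 mm above the vise's arm. It sinks by 30 mm per turn (4.77 mm per rad) as it turns.
- screw (a joint): Knob angle in rad, 0 at the start, growing clockwise seen from above, which lowers knob, screw and upper jaw. End stop at 4.19 rad. Turning takes a steady drag of 0.17 N m; pressing the jaw on the lug adds 0.0048 N m for each newton (0.072 N m more at 15 N). The screw stays put when let go.
- stem: Steel screw, 14 mm thick, with the knob above and the upper jaw below (a 19 mm disc that does not turn, springy: 10 N per mm). Origin: on the axis, 84 mm above the counter at the start; sinks with the knob. The jaw starts 5 to 12 mm above the lug's top: this gap differs from run to run and cannot be told from the knob or screw, so feel for contact.
- lug_b: Bystander: a second bridge lug, loose on the counter, 116 x 20 x 18 mm, origin centre of its underside.
- lug_c: Bystander: a third bridge lug, as lug_b.
- gasket: Bystander: white plastic ring, 60 mm across, 6 mm thick.
- claw: Bystander: zinc claw hook, 63 mm long, 24 mm high.
- throwoff: Bystander: blue snare throw-off, about 85 mm long, 47 mm high.
- knob (a joint): How far (m) the knob is pulled up (+) or pushed down (-) from its rest place on the screw: it rides on a spline with a centring spring of 2.5 N per mm, so 7.5 N along the axis moves it 3 mm, which is the most it may be moved. 0 at rest. Independent of the jaw's pressing force.

How it is judged (in metres and radians):
On the way, in this order (a step that is already met when the one before it is completed fails the run):
1. the lug is home against the white stop (x of lug_tail in the frame of stop_face above -0.003 m), for 0.2 s.
2. the knob has been turned down and the jaw presses on the lug with at least 8 N (value of joint screw above 0.7 rad and contact force between stem and lug above 8 N), for 0.2 s.
At the end, for the whole second after the job is handed in: The lug's rear end is within 3 mm of the white stop, the upper jaw presses on it with 8 to 24 N by itself, and the lug is at rest (x of lug_tail in the frame of stop_face above -0.003 m and contact force between stem and lug between 8 and 24 N and linear speed of lug below 0.01 m/s); the robot touches nothing.
It fails at once if the upper jaw pressed on the lug with more than 32 N (contact force between stem and lug above 32 N).
It fails at once if the lug was rammed against the stop with more than 40 N (contact force between lug and stop above 40 N).
It fails at once if the knob was dragged up or pushed down by more than 3 mm on its sprung spline (value of joint knob above 0.003 m or value of joint knob below -0.003 m).
It fails at once if a bystander was moved by more than 20 mm (distance of any of lug_b, lug_c, gasket, claw, throwoff from where it was at the start of the episode above 0.02 m).
It also fails if it takes over 72 s, if anything falls off the work surface, if the arm or the gripper's body presses on something with over 40 N, if the wrist force passes 120 N, or if a joint passes its speed limit or range.

## Robot

A 6-joint arm with a two-finger parallel gripper is mounted at the origin on the work surface. World frame = base frame: x ahead of the robot, y to its left, z up, the work surface at z = 0. Lengths are in mm, angles in rad, forces in N, time in s.
With the tool pointing down it reaches from about 400 to 925 mm from the base axis. Payload 12.5 kg.
Tool frame: the origin (TCP) lies at the centre of the arm's flange, where the gripper is bolted on; the fingertips stand 190 mm ahead of it and the grasp point (between the pads) lies env.grip_point_offset ahead of it (env.grip_point_offset is the distance from the TCP to the grasp point, in mm); z points along the fingers, x is the direction in which the jaws open and shut, and the axes are right-handed (so a half turn about z gives the same grasp; the last joint's range is limited). The gripper opens to 95 mm and grips with 3 to 60 N. Pads are 20 mm wide; open, the fingers measure 119 mm over their backs; the gripper's body (75 mm by 180 mm) begins 59 mm behind the grasp point.
Start: joints at [-1.396, 0.491, 1.559, -0, 1.092, -0.106], TCP at [173.222, -600.516, 404.761] pointing down, gripper open.
Joint ranges: [-3.1, 3.1], [-0.84, 2.19], [0.05, 2.79], [-1.13, 4.28], [0.06, 2.93], [-2.69, 2.69]. Speed limits (rad/s): [2.22, 2.22, 2.79, 3.14, 3.14, 3.14].

## Interface

Orientations are given as [roll, pitch, yaw] about the fixed x, y, z axes, in that order (R = Rz(yaw) Ry(pitch) Rx(roll)).
In Python, from cell import state, read_camera, camera_model, job_done, env gives the robot as it stands.
- The arm moves only by the tool arm_command, never from a script. Its argument "steps" is a list of rows, each a list of 6 numbers: the shift along the tool's x, y, z in cm, then the turn, a rotation vector about the tool's x, y, z in degrees. In form: [[dx, dy, dz, rx, ry, rz], ...]. A call has 1 to 12 rows; each row is the pose to reach, as a shift and turn from the pose commanded when the call began, along the tool's axes at that moment; what a row does not reach only later rows make up. A row lasts 1/12 s, in which the tool goes at most 41.7 mm and 7.16 degrees, less where a joint would pass 70% of its speed; a pose out of reach is approached as far as the arm can. A call with a gripper value outside its range is refused whole. "jaw" is the finger opening in cm, from 0 to 9.51, set as the call begins (left out, the last holds). The fingers move at their own pace and stop on an object; the grip force is fixed at half the most. Time passes only in rows, so rows that repeat a pose let the fingers close. It gives the time, the measured TCP pose, the force and the opening at its end, in the units of the state.
- state(): the state, without advancing time (a new reading comes with each control period).
- read_camera(name): name is "side" or "top" or "wrist"; returns the picture (480x640x3 uint8, red, green, blue); there is no depth.
- camera_model(name): a dict with "K" (3x3 intrinsics, pixels), "xyz" and "rotation" of the camera in the world. Camera axes: x right, y up, looking along -z (the intrinsics and any distortion apply to the point x, -y, -z); pixel columns grow to the right and rows downward; lengths in mm; the calibration is good to about 2 mm. A picture is of the moment at which its call begins: read the wrist's pose just before it. camera_model takes no time and is no camera call; for the wrist camera it gives the pose at the moment of the call.
- job_done(): hands the job in, once; it reports no verdict.
The state is a dict: "t": time; "joints": joint angles; "qvel": joint speeds; "tau": joint torques, N m; "eef_pos": TCP position; "tcp_rot": TCP orientation; "ft_force": force on the tool from outside, world axes, zero at the start; "moment": the same for the moment, N m; "opening": opening from 0.0 (shut) to 1.0 (fully open).
Only numpy, scipy, OpenCV 4.12 (cv2) and the standard library are available. Lean on these libraries where they do the work, as an engineer would, in place of code of your own. Each camera call takes 0.05 s, during which the arm holds its last target. There are 200 camera calls.

## Working session

There is one attempt and no reset: what is moved stays moved. The work goes in short steps, Python scripts to look and compute and a tool call to move; the robot and the scene stay as the last step left them, time stands still between calls to the robot, and variables do not carry over. Pictures are saved under pics/ and viewed, about 8 in all and at most 12, crops included, and the job is handed in when it is done.

Besides the shell and the picture viewer there is one more tool, called after "Request:" in YAML: its name, and indented under it one key for each argument. arm_command: Moves the arm, as the interface text tells. Its arguments: {"type":"object","properties":{"steps":{"type":"array"},"jaw":{"type":"number"}},"required":["steps"]}

```bash
mkdir -p pics; ls; python3 - <<'E'
from cell import *
import cv2,numpy as np
np.set_printoptions(precision=3,suppress=True)
print(state(),env.grip_point_offset)
ims=[]
for n in("side","top","wrist"):
    m=camera_model(n);print(n,m)
    im=read_camera(n)[:,:,::-1];cv2.imwrite(f"pics/{n}0.png",im)
E
```

```text
pics
{'t': 0.0, 'joints': array([-1.396,  0.492,  1.559,  0.   ,  1.092, -0.106]), 'qvel': array([-0.   , -0.001,  0.002,  0.001, -0.002,  0.001]), 'tau': array([  0.002, -61.263, -25.818,   0.069,   0.048,  -0.   ]), 'eef_pos': array([ 173.197, -600.483,  404.162]), 'tcp_rot': array([-3.141,  0.001, -1.29 ]), 'ft_force': array([-0.551, -0.488,  0.022]), 'moment': array([ 0.024,  0.039, -0.074]), 'opening': 0.9956985185393528} 171.3
side {'K': array([[476.3  ,   0.   , 323.583],
       [  0.   , 476.3  , 236.154],
       [  0.   ,   0.   ,   1.   ]]), 'xyz': array([ 227.193, -864.835,  631.292]), 'rotation': array([ 1.042,  0.012, -0.357])}
top {'K': array([[614.139,   0.   , 308.413],
       [  0.   , 614.139, 243.742],
       [  0.   ,   0.   ,   1.   ]]), 'xyz': array([ 344.712,   -2.428, 1442.007]), 'rotation': array([ 0.147, -0.004, -1.573])}
wrist {'K': array([[372.244,   0.   , 314.423],
       [  0.   , 372.244, 247.755],
       [  0.   ,   0.   ,   1.   ]]), 'xyz': array([ 251.638, -578.059,  384.635]), 'rotation': array([-0.293,  0.001, -1.289])}
```

View pics/top0.png

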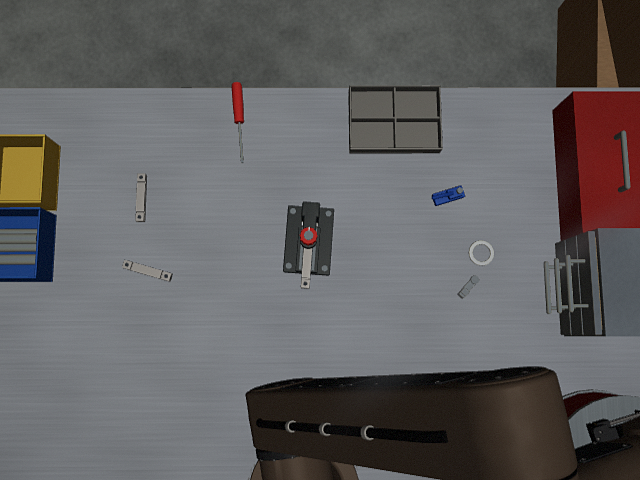

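View pics/side0.png

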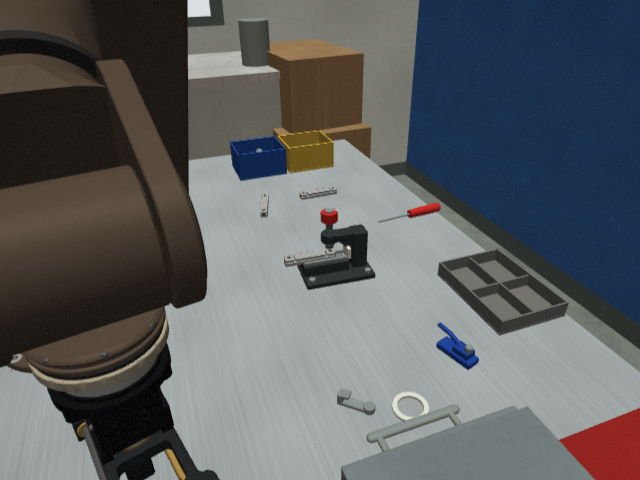

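The top view shows the vise at about (308,240), with the red knob at (309,236), the lug nose at about (305,288) and the mouth facing the robot. In the side view the knob is at (329,215) and the lug nose at about (286,260). Next I measure these.

```bash
cat > h.py <<'E'
import cv2,numpy as np
from cell import *
from scipy.spatial.transform import Rotation as R
np.set_printoptions(precision=2,suppress=True)
def ray(n,uv,m=None):
    m=m or camera_model(n);K=m["K"]
    d=np.array([(uv[0]-K[0,2])/K[0,0],-(uv[1]-K[1,2])/K[1,1],-1])
    return np.array(m["xyz"]),R.from_euler("xyz",m["rotation"]).apply(d)
def plane(n,uv,z,m=None):
    o,d=ray(n,uv,m);return o+d*(z-o[2])/d[2]
def tri(r1,r2):
    A=np.zeros((3,3));b=np.zeros(3)
    for o,d in(r1,r2):
        d=d/np.linalg.norm(d);P=np.eye(3)-np.outer(d,d);A+=P;b+=P@o
    p=np.linalg.solve(A,b)
    return p,[np.linalg.norm(np.cross(p-o,d/np.linalg.norm(d))) for o,d in(r1,r2)]
E
python3 - <<'E'
from h import *
T=cv2.imread("pics/top0.png");S=cv2.imread("pics/side0.png")
def red(I,x0,x1,y0,y1):
    h=cv2.cvtColor(I,cv2.COLOR_BGR2HSV);m=((h[...,0]<8)|(h[...,0]>172))&(h[...,1]>120)&(h[...,2]>50)
    k=np.zeros_like(m);k[y0:y1,x0:x1]=1;m&=k
    y,x=np.nonzero(m);return m,x,y
m,x,y=red(T,290,330,215,260);print("top knob",x.min(),x.max(),y.min(),y.max(),len(x))
ct=((x.min()+x.max())/2,(y.min()+y.max())/2)
m,x,y=red(S,310,350,195,240);print("side knob",x.min(),x.max(),y.min(),y.max())
cs=((x.min()+x.max())/2,(y.min()+y.max())/2)
print(tri(ray("top",ct),ray("side",cs)),plane("top",ct,159))
# base: dark pixels
h=cv2.cvtColor(T,cv2.COLOR_BGR2GRAY)
m=np.zeros_like(h);m[195:285,275:345]=(h[195:285,275:345]<90)*255
c=max(cv2.findContours(m,0,2)[0],key=cv2.contourArea);r=cv2.minAreaRect(c);print(r)
for p in cv2.boxPoints(r): print(p,plane("top",p,14))
for nm,I,b in(("top",T,(270,185,350,300)),("side",S,(270,190,390,300))):
    x0,y0,x1,y1=b;cv2.imwrite(f"pics/{nm}c.png",cv2.resize(I[y0:y1,x0:x1],None,fx=5,fy=5,interpolation=cv2.INTER_CUBIC))
E
python3 -c "
import cv2,numpy as np
a=cv2.imread('pics/topc.png');b=cv2.imread('pics/sidec.png')
a=a[:550]
c=np.zeros((575,1000,3),np.uint8);c[:550,:400]=a;c[:550,400:]=b
cv2.imwrite('pics/both.png',cv2.resize(c,(800,460)))"
```

```text
top knob 300 317 227 245 171
side knob 321 337 209 224
(array([553.44,  -8.46, 145.47]), [np.float64(0.3212636021861628), np.float64(0.3212636021862107)]) [551.58  -8.48 159.  ]
((308.4446716308594, 238.07086181640625), (47.01795196533203, 73.41880798339844), 4.289153099060059)
[282.26 272.92] [487.75  52.23  14.  ]
[287.75 199.71] [662.33  39.98  14.  ]
[334.63 203.22] [653.72 -71.36  14.  ]
[329.14 276.44] [479.37 -57.15  14.  ]
```

View pics/both.png

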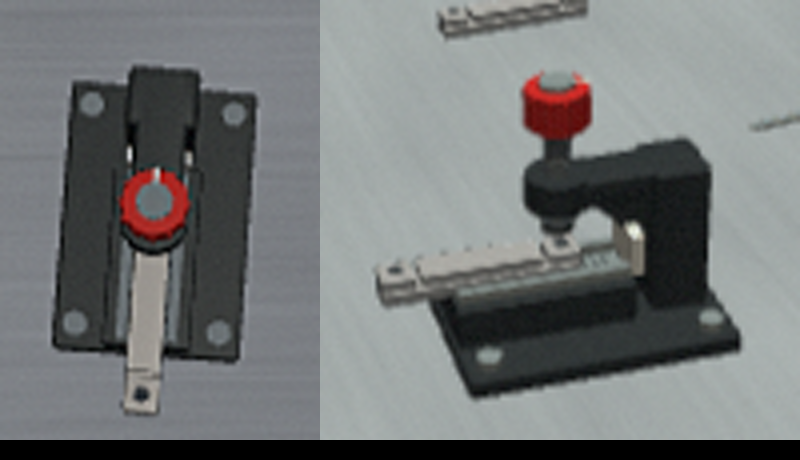

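The crop shows the lug nose front edge at top pixel (305.2,288.2). The base holes are at top pixels (292.7,211.3), (328.5,213.5), (288.8,265.5) and (324.5,268.3). I compute the vise frame and nose from these.

```bash
python3 - <<'E'
from h import *
T=cv2.imread("pics/top0.png")
H=[plane("top",p,14) for p in((292.75,211.25),(328.5,213.5),(288.75,265.5),(324.5,268.25))]
print(np.array(H));
c=np.mean(H,0);u=(H[0]+H[1]-H[2]-H[3]);a=np.arctan2(u[1],u[0]);print("centre",c,"yaw",a, "axis",c[:2]-13*np.array([np.cos(a),np.sin(a)]))
h=cv2.cvtColor(T,cv2.COLOR_BGR2GRAY);hs=cv2.cvtColor(T,cv2.COLOR_BGR2HSV)
m=np.zeros_like(h);m[255:291,296:316]=((hs[255:291,296:316,1]<35)&(h[255:291,296:316]>150))*255
c=max(cv2.findContours(m,0,2)[0],key=cv2.contourArea);print(cv2.boundingRect(c),cv2.minAreaRect(c))
for r in(262,268,274,280,285):
    x=np.nonzero(m[r])[0];print(r,x.min() if len(x) else 0,x.max() if len(x) else 0,plane("top",(x.mean(),r),58)[:2])
for v in(287,288,289):print(plane("top",(305,v),58))
print("side nose",plane("side",(270+ (378-320)/4.0,190+280/4),58),plane("side",(270+ (398-320)/4.0,190+290/4),58))
print(camera_model("wrist"))
E
```

```text
[[634.38  28.04  14.  ]
 [628.88 -56.63  14.  ]
 [505.14  37.13  14.  ]
 [498.58 -46.43  14.  ]]
centre [566.74  -9.47  14.  ] yaw -0.07418956434068853 axis [553.78  -8.51]
(302, 255, 9, 24) ((306.1676025390625, 266.3205871582031), (7.899739742279053, 23.16234588623047), 4.39870548248291)
262 303 310 [508.14  -4.16]
268 303 310 [494.46  -5.81]
274 302 309 [480.82  -2.02]
280 302 309 [467.22  -3.89]
285 302 308 [455.92  -2.56]
[451.41  -0.87  58.  ]
[449.15  -0.86  58.  ]
[446.9   -0.86  58.  ]
side nose [447.49  -8.73  58.  ] [454.84 -22.34  58.  ]
{'K': array([[372.24,   0.  , 314.42],
       [  0.  , 372.24, 247.76],
       [  0.  ,   0.  ,   1.  ]]), 'xyz': array([ 251.64, -578.07,  384.71]), 'rotation': array([-0.29,  0.  , -1.29])}
```

Request:
arm_command:
  steps:
    - [-3, -3.1, 0, 0, 0, 3]
    - [-6, -6.2, 0, 0, 0, 7]
    - [-9, -9.4, 0, 0, 0, 10]
    - [-12, -12.5, 0, 0, 0, 14]
    - [-15, -15, 0, 0, 0, 17]
    - [-18, -17.5, 0, 0, 0, 20.3]
    - [-21, -20, 0, 0, 0, 20.3]
    - [-24, -22.5, 0, 0, 0, 20.3]
    - [-27, -25, 0, 0, 0, 20.3]
    - [-30, -27.5, 0, 0, 0, 20.3]
    - [-33, -30, 0, 0, 0, 20.3]
    - [-36, -32, 0, 0, 0, 20.3]
  jaw: 0

```text
t: 1.15
eef_pos: [381.5, -164.1, 404.8]
tcp_rot: [-3.141, -0.0, -1.644]
ft_force: [0.6, 0.7, -0.5]
opening: 0.213
```

```bash
cat >> h.py <<'E'
def go(p,yaw,s=None):
    "shift (cm) and turn (deg) in tool axes from measured pose to world TCP p, tool down at yaw"
    s=s or state();R0=R.from_euler("xyz",s["tcp_rot"]);R1=R.from_euler("xyz",[np.pi,0,yaw])
    return np.round(np.r_[R0.inv().apply(np.array(p)-s["eef_pos"])/10,(R0.inv()*R1).as_rotvec(degrees=True)],2)
def st():
    s=state();print(round(s["t"],2),s["eef_pos"],s["tcp_rot"],"F",s["ft_force"],"M",s["moment"],"op",round(s["opening"],3),"j",s["joints"]);return s
E
python3 -c "
from h import *
st();print(go((424,1,400),-1.645),go((424,1,234),-1.645))"
```

```text
1.15 [ 381.5  -164.05  404.8 ] [-3.14 -0.   -1.64] F [ 0.64  0.66 -0.48] M [ 0.03  0.   -0.04] op 0.213 j [-0.57  0.19  2.04  0.    0.91  1.08]
[-16.77  -3.03   0.48  -0.02  -0.01   0.04] [-16.78  -3.02  17.08  -0.02  -0.01   0.04]
```

Request:
arm_command:
  steps:
    - [-4, -1, 0, 0, 0, 0]
    - [-8, -2, 0, 0, 0, 0]
    - [-12, -3, 0, 0, 0, 0]
    - [-16.8, -3, 0, 0, 0, 0]
    - [-16.8, -3, 3, 0, 0, 0]
    - [-16.8, -3, 7, 0, 0, 0]
    - [-16.8, -3, 11, 0, 0, 0]
    - [-16.8, -3, 14, 0, 0, 0]
    - [-16.8, -3, 16, 0, 0, 0]
    - [-16.8, -3, 17, 0, 0, 0]
    - [-16.8, -3, 17, 0, 0, 0]
    - [-16.8, -3, 17, 0, 0, 0]

```text
t: 2.15
eef_pos: [423.3, -0.6, 234.5]
tcp_rot: [3.14, 0.0, -1.644]
ft_force: [0.5, 0.1, -0.1]
opening: 0.008
```

```bash
python3 -c "
from h import *
st()
a=read_camera('side')[:,:,::-1];b=read_camera('wrist')[:,:,::-1]
a=cv2.resize(a[170:320,240:400],(480,450),interpolation=2)
b=cv2.resize(b,None,fx=.5,fy=.5)
c=np.zeros((450,800,3),np.uint8);c[:,:480]=a;c[:240,480:]=b
cv2.imwrite('pics/pre.png',c)"
```

```text
2.15 [423.28  -0.6  234.52] [ 3.14  0.   -1.64] F [ 0.54  0.09 -0.09] M [0.02 0.01 0.  ] op 0.008 j [-0.16  0.51  2.2  -0.    0.43  1.49]
```

View pics/pre.png

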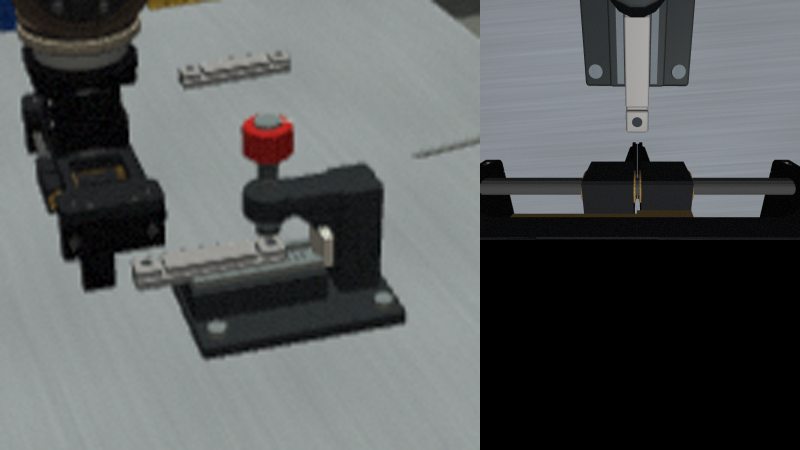

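The side view shows the closed fingers just in front of the lug nose at the right height. The wrist view shows them in line with the lug (column 637 in both). Now I push forward along tool -y.

Request:
arm_command:
  steps:
    - [0, -0.3, 0, 0, 0, 0]
    - [0, -0.6, 0, 0, 0, 0]
    - [0, -0.9, 0, 0, 0, 0]
    - [0, -1.2, 0, 0, 0, 0]
    - [0, -1.4, 0, 0, 0, 0]
    - [0, -1.6, 0, 0, 0, 0]
    - [0, -1.8, 0, 0, 0, 0]
    - [0, -2.0, 0, 0, 0, 0]
    - [0, -2.2, 0, 0, 0, 0]
    - [0, -2.4, 0, 0, 0, 0]
    - [0, -2.6, 0, 0, 0, 0]
    - [0, -2.8, 0, 0, 0, 0]

```text
t: 3.25
eef_pos: [451.4, -2.7, 234.7]
tcp_rot: [-3.141, -0.0, -1.644]
ft_force: [-1.6, 1.2, 0.7]
opening: 0.001
```

Request:
arm_command:
  steps:
    - [0, -0.1, 0, 0, 0, 0]
    - [0, -0.2, 0, 0, 0, 0]
    - [0, -0.3, 0, 0, 0, 0]
    - [0, -0.4, 0, 0, 0, 0]
    - [0, -0.5, 0, 0, 0, 0]
    - [0, -0.6, 0, 0, 0, 0]
    - [0, -0.7, 0, 0, 0, 0]
    - [0, -0.7, 0, 0, 0, 0]

```text
t: 3.92
eef_pos: [458.3, -3.2, 234.7]
tcp_rot: [-3.141, -0.0, -1.644]
ft_force: [-0.0, 0.4, -0.0]
opening: 0.005
```

```bash
python3 -c "
from h import *
s=st();a=-.074;d=s['eef_pos'][:2]-np.array([553.5,-8.5]);print('finger centre vise x',d@[np.cos(a),np.sin(a)],'home expects about -88')"
```

```text
3.92 [458.33  -3.2  234.73] [-3.14 -0.   -1.64] F [-0.04  0.44 -0.04] M [ 0.05  0.02 -0.03] op 0.005 j [-0.15  0.54  2.12 -0.    0.48  1.49]
finger centre vise x -95.29767509129536 home expects about -88
```

Request:
arm_command:
  steps:
    - [0, -0.05, 0, 0, 0, 0]
    - [0, -0.1, 0, 0, 0, 0]
    - [0, -0.15, 0, 0, 0, 0]
    - [0, -0.2, 0, 0, 0, 0]
    - [0, -0.25, 0, 0, 0, 0]
    - [0, -0.3, 0, 0, 0, 0]
    - [0, -0.35, 0, 0, 0, 0]
    - [0, -0.4, 0, 0, 0, 0]

```text
t: 4.58
eef_pos: [462.1, -3.5, 234.7]
tcp_rot: [3.141, -0.0, -1.644]
ft_force: [-2.8, -0.0, 1.7]
opening: 0.001
```

Request:
arm_command:
  steps:
    - [0, -0.04, 0, 0, 0, 0]
    - [0, -0.08, 0, 0, 0, 0]
    - [0, -0.12, 0, 0, 0, 0]
    - [0, -0.12, 0, 0, 0, 0]

```text
t: 4.92
eef_pos: [463.4, -3.6, 234.7]
tcp_rot: [-3.141, -0.0, -1.644]
ft_force: [-1.3, 0.2, 1.7]
opening: 0.003
```

Request:
arm_command:
  steps:
    - [0, -0.04, 0, 0, 0, 0]
    - [0, -0.08, 0, 0, 0, 0]
    - [0, -0.08, 0, 0, 0, 0]

```text
t: 5.17
eef_pos: [463.9, -3.6, 234.7]
tcp_rot: [3.141, -0.0, -1.644]
ft_force: [-3.7, 0.1, 4.0]
opening: 0.009
```

Request:
arm_command:
  steps:
    - [0, -0.04, 0, 0, 0, 0]
    - [0, -0.08, 0, 0, 0, 0]
    - [0, -0.08, 0, 0, 0, 0]

```text
t: 5.42
eef_pos: [464.2, -3.6, 234.7]
tcp_rot: [3.139, 0.0, -1.644]
ft_force: [-8.3, -0.3, 6.6]
opening: 0.005
```

Request:
arm_command:
  steps:
    - [0, -0.04, 0, 0, 0, 0]
    - [0, -0.08, 0, 0, 0, 0]
    - [0, -0.08, 0, 0, 0, 0]

```text
t: 5.67
eef_pos: [464.5, -3.6, 234.6]
tcp_rot: [3.137, 0.0, -1.644]
ft_force: [-12.2, -1.3, 9.9]
opening: 0.004
```

Force rose steadily to 12 N at the expected place, so the lug is home. I hold for a moment, back off, and look.

Request:
arm_command:
  steps:
    - [0, 0, 0, 0, 0, 0]
    - [0, 0, 0, 0, 0, 0]
    - [0, 0, 0, 0, 0, 0]
    - [0, 0.3, 0, 0, 0, 0]
    - [0, 1.5, 0, 0, 0, 0]
    - [0, 3, 0, 0, 0, 0]
    - [0, 3, -3, 0, 0, 0]
    - [0, 3, -7, 0, 0, 0]
    - [0, 3, -11, 0, 0, 0]
    - [0, 3, -15, 0, 0, 0]
    - [0, 3, -17, 0, 0, 0]
    - [0, 3, -17, 0, 0, 0]
  jaw: 0

```text
t: 6.67
eef_pos: [436.2, -1.5, 409.0]
tcp_rot: [-3.132, -0.001, -1.644]
ft_force: [-0.5, 0.3, -0.7]
opening: 0.007
```

```bash
python3 -c "
from h import *
st()
a=read_camera('side')[:,:,::-1];b=read_camera('wrist')[:,:,::-1];print(camera_model('wrist'))
cv2.imwrite('pics/w1.png',b);cv2.imwrite('pics/s1.png',a);cv2.imwrite('pics/t1.png',read_camera('top')[:,:,::-1])
a=cv2.resize(a[190:300,270:390],(480,440),interpolation=2)
b=cv2.resize(b,None,fx=.5,fy=.5)
c=np.zeros((450,800,3),np.uint8);c[:440,:480]=a;c[:240,480:]=b
cv2.imwrite('pics/post.png',c)
print('knob',go((553.5,-8.5,400),-1.645))"
```

```text
6.67 [436.17  -1.49 409.05] [-3.13 -0.   -1.64] F [-0.47  0.34 -0.68] M [ 0.05  0.02 -0.  ] op 0.007 j [-0.16  0.22  1.99  0.    0.92  1.49]
{'K': array([[372.24,   0.  , 314.42],
       [  0.  , 372.24, 247.76],
       [  0.  ,   0.  ,   1.  ]]), 'xyz': array([517.16,  -7.7 , 385.78]), 'rotation': array([-0.29, -0.  , -1.64])}
knob [ -0.17 -11.8    0.43  -0.03  -0.01   0.04]
```

View pics/post.png

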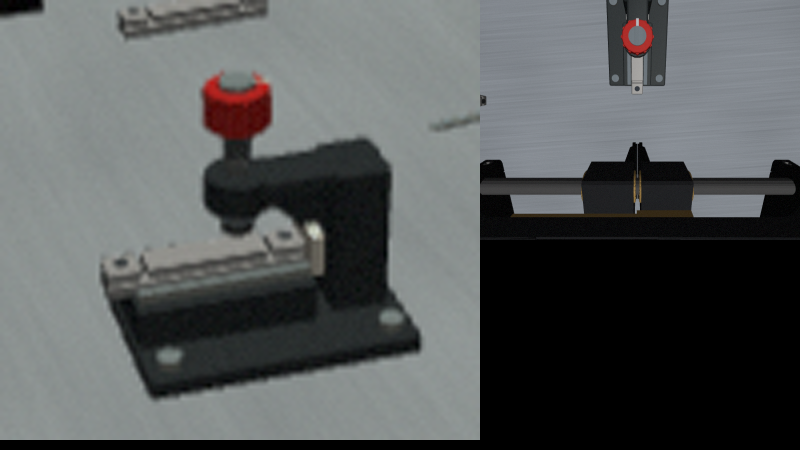

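The lug tail now touches the white stop (side crop at about (308,255)), and the jaw sits above it. Next I refine the knob axis from the wrist and top views, then turn the wrist back while moving over the knob.

```bash
python3 - <<'E'
from h import *
m=dict(K=camera_model("wrist")["K"],xyz=camera_model("wrist")["xyz"],rotation=camera_model("wrist")["rotation"])
def knob(I,b):
    x0,y0,x1,y1=b;h=cv2.cvtColor(I,cv2.COLOR_BGR2HSV);k=(((h[...,0]<8)|(h[...,0]>172))&(h[...,1]>120)&(h[...,2]>50)).astype(np.uint8)*255
    q=np.zeros_like(k);q[y0:y1,x0:x1]=k[y0:y1,x0:x1]
    c=max(cv2.findContours(q,0,2)[0],key=cv2.contourArea);hull=cv2.convexHull(c);return cv2.minEnclosingCircle(hull),cv2.fitEllipse(hull)
I=cv2.imread("pics/w1.png");(c,r),e=knob(I,(270,20,370,130));print("wrist",c,r,e)
for z in(149,159):print(z,plane("wrist",c,z,m),plane("wrist",e[0],z,m))
g=cv2.cvtColor(I,cv2.COLOR_BGR2HSV)[50:95,295:335];k=((g[...,1]<60)&(g[...,2]>90)).astype(np.uint8)
cc=max(cv2.findContours(k,0,2)[0],key=cv2.contourArea);(a,b),rr=cv2.minEnclosingCircle(cc);print("cap",a+295,b+50,rr,plane("wrist",(a+295,b+50),160,m))
T=cv2.imread("pics/t1.png");(ct,r),e=knob(T,(290,215,330,260));print("top",ct,r,plane("top",ct,155))
print("tri",tri(ray("wrist",c,m),ray("top",ct)))
E
```

```text
wrist (313.9709777832031, 73.42847442626953) 36.62786102294922 ((314.1517028808594, 73.09529876708984), (66.31063079833984, 73.19508361816406), 179.02806091308594)
149 [551.59  -9.94 149.  ] [551.76 -10.05 149.  ]
159 [550.13  -9.84 159.  ] [550.29  -9.95 159.  ]
cap 314.61205101013184 70.15539169311523 20.324039459228516 [551.6 -10.3 160. ]
top (308.134033203125, 235.8041229248047) 9.196962356567383 [552.64  -7.73 155.  ]
tri (array([527.16,  -7.72, 314.19]), [np.float64(0.6895408009061591), np.float64(0.6895408009060897)])
```

Request:
arm_command:
  steps:
    - [0, -1, 0, 0, 0, -7]
    - [0, -2, 0, 0, 0, -14]
    - [0, -3, 0, 0, 0, -21]
    - [0, -4, 0, 0, 0, -28]
    - [0, -5, 0, 0, 0, -35]
    - [0, -6, 0, 0, 0, -42]
    - [0, -7, 0, 0, 0, -49]
    - [0, -8, 0, 0, 0, -56]
    - [0, -9, 0, 0, 0, -63]
    - [0, -10, 0, 0, 0, -70]
    - [0, -11, 0, 0, 0, -77]
    - [0, -11.8, 0, 0, 0, -84]
  jaw: 6

```text
t: 7.82
eef_pos: [554.3, -10.3, 402.6]
tcp_rot: [3.141, 0.003, -0.172]
ft_force: [-1.4, -0.5, -0.2]
opening: 0.631
```

Request:
arm_command:
  steps:
    - [0, 0, 0, 0, 0, -7]
    - [0, 0, 0, 0, 0, -14]
    - [0, 0, 0, 0, 0, -21]
    - [0, 0, 0, 0, 0, -28]
    - [0, 0, 0, 0, 0, -35]
    - [0, 0, 0, 0, 0, -42]
    - [0, 0, 0, 0, 0, -49]
    - [0, 0, 0, 0, 0, -56]
    - [0, 0, 0, 0, 0, -63]
    - [0, 0, 0, 0, 0, -70]
    - [0, 0, 0, 0, 0, -77]
    - [0, 0, 0, 0, 0, -84]

```text
t: 8.82
eef_pos: [553.7, -10.2, 402.6]
tcp_rot: [-3.139, 0.0, 1.294]
ft_force: [0.0, 0.2, 1.0]
opening: 0.63
```

```bash
python3 -c "
from h import *
s=st()
for y in (1.36,1.496): print(go((553.5,-8.5,320.3),y))"
```

```text
8.82 [553.67 -10.23 402.6 ] [-3.14  0.    1.29] F [0.01 0.21 1.03] M [ 0.03 -0.15  0.03] op 0.63 j [-0.14  0.39  1.74 -0.    1.01 -1.43]
[ 0.17 -0.04  8.23 -0.16  0.02 -3.79]
[  0.17  -0.04   8.23  -0.16   0.01 -11.58]
```

Request:
arm_command:
  steps:
    - [0, 3, 0, 0, 0, 0]
    - [0, 6, 0, 0, 0, 0]
    - [0, 9, 0, 0, 0, 0]
    - [0, 11.5, 0, 0, 0, 0]
    - [0, 11.5, 0, 0, 0, 0]
    - [0, 11.5, 0, 0, 0, 0]

```text
t: 9.32
eef_pos: [664.6, -42.7, 401.7]
tcp_rot: [-3.138, 0.0, 1.287]
ft_force: [-0.5, 0.9, 0.1]
opening: 0.627
```

```bash
python3 - <<'E'
from h import *
st();m=camera_model("wrist");I=read_camera("wrist")[:,:,::-1].copy();cv2.imwrite("pics/w2.png",I)
h=cv2.cvtColor(I,cv2.COLOR_BGR2HSV);k=(((h[...,0]<8)|(h[...,0]>172))&(h[...,1]>120)&(h[...,2]>50)).astype(np.uint8)*255
for c in cv2.findContours(k,0,2)[0]:
    if cv2.contourArea(c)>300:
        hull=cv2.convexHull(c);(p,r)=cv2.minEnclosingCircle(hull);print(p,r,cv2.boundingRect(c),plane("wrist",p,159,m))
        x,y=int(p[0]),int(p[1]);g=h[y-30:y+30,x-30:x+30];q=((g[...,1]<60)&(g[...,2]>90)).astype(np.uint8)
        cc=max(cv2.findContours(q,0,2)[0],key=cv2.contourArea);(a,b),rr=cv2.minEnclosingCircle(cc);print("cap",a+x-30,b+y-30,rr,plane("wrist",(a+x-30,b+y-30),160,m))
E
```

```text
9.32 [664.61 -42.68 401.66] [-3.14  0.    1.29] F [-0.55  0.86  0.09] M [ 0.12 -0.13  0.02] op 0.627 j [-0.16  0.55  1.45 -0.    1.14 -1.45]
(314.96026611328125, 72.21514129638672) 37.86052703857422 (282, 35, 67, 75) [553.29 -10.31 159.  ]
cap 316.5681800842285 75.84090805053711 25.96831512451172 [555.43 -10.02 160.  ]
```

```bash
python3 -c "
from h import *
print(go((552.5,-9.3,401),1.287),go((552.5,-9.3,320.3),1.287))"
```

```text
[  0.06 -11.62   0.17  -0.19   0.03   0.04] [  0.07 -11.59   8.24  -0.19   0.03   0.04]
```

Request:
arm_command:
  steps:
    - [0.06, -3, 0, 0, 0, 0]
    - [0.06, -6, 0, 0, 0, 0]
    - [0.06, -9, 0, 0, 0, 0]
    - [0.06, -11.6, 0, 0, 0, 0]
    - [0.06, -11.6, 2, 0, 0, 0]
    - [0.06, -11.6, 4, 0, 0, 0]
    - [0.06, -11.6, 5.5, 0, 0, 0]
    - [0.06, -11.6, 7, 0, 0, 0]
    - [0.06, -11.6, 8, 0, 0, 0]
    - [0.06, -11.6, 8.2, 0, 0, 0]
    - [0.06, -11.6, 8.2, 0, 0, 0]
    - [0.06, -11.6, 8.2, 0, 0, 0]
  jaw: 6

```text
t: 10.37
eef_pos: [552.6, -9.3, 323.2]
tcp_rot: [3.141, 0.0, 1.288]
ft_force: [1.1, 0.3, 0.6]
opening: 0.63
```

```bash
python3 -c "
from h import *
st();print(go((552.5,-9.3,320.3),1.287))
a=read_camera('side')[:,:,::-1];b=read_camera('wrist')[:,:,::-1]
a=cv2.resize(a[150:300,260:400],(420,450),interpolation=2)
c=np.zeros((450,800,3),np.uint8);c[:,:420]=a;c[:285,420:]=cv2.resize(b,(380,285))
cv2.imwrite('pics/grip.png',c)"
```

```text
10.37 [552.58  -9.28 323.21] [3.14 0.   1.29] F [1.15 0.3  0.59] M [ 0.06 -0.2   0.04] op 0.63 j [-0.14  0.49  1.83 -0.    0.83 -1.42]
[-0.   -0.01  0.29  0.03  0.    0.06]
```

View pics/grip.png

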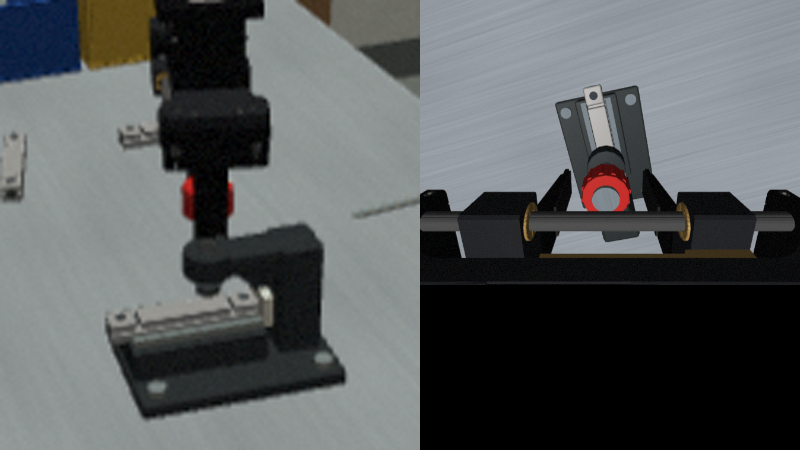

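Side view: a finger is centred on the knob. Wrist view: the knob at (606,190) is between the pads. I go down 2 mm more and close.

Request:
arm_command:
  steps:
    - [0, 0, 0.1, 0, 0, 0]
    - [0, 0, 0.2, 0, 0, 0]
    - [0, 0, 0.2, 0, 0, 0]

```text
t: 10.72
eef_pos: [552.6, -9.3, 320.8]
tcp_rot: [3.141, 0.0, 1.288]
ft_force: [-0.1, 0.2, -0.6]
opening: 0.628
```

Request:
arm_command:
  steps:
    - [0, 0, 0, 0, 0, 0]
    - [0, 0, 0, 0, 0, 0]
    - [0, 0, 0, 0, 0, 0]
    - [0, 0, 0, 0, 0, 0]
    - [0, 0, 0, 0, 0, 0]
    - [0, 0, 0, 0, 0, 0]
  jaw: 3

```text
t: 11.22
eef_pos: [552.6, -9.6, 320.7]
tcp_rot: [-3.142, 0.001, 1.288]
ft_force: [-0.9, -4.2, 0.6]
opening: 0.376
```

```bash
python3 -c "
from h import *
st()"
```

```text
11.22 [552.59  -9.62 320.73] [-3.14  0.    1.29] F [-0.93 -4.21  0.63] M [-0.59  0.11  0.03] op 0.376 j [-0.14  0.49  1.83 -0.    0.82 -1.42]
```

Request:
arm_command:
  steps:
    - [-0.03, 0, 0.025, 0, 0, 3]
    - [-0.03, 0, 0.05, 0, 0, 6]
    - [-0.03, 0, 0.083, 0, 0, 10]
    - [-0.03, 0, 0.125, 0, 0, 15]
    - [-0.03, 0, 0.167, 0, 0, 20]
    - [-0.03, 0, 0.167, 0, 0, 20]
    - [-0.03, 0, 0.167, 0, 0, 20]

```text
t: 11.8
eef_pos: [552.6, -9.7, 319.1]
tcp_rot: [3.141, -0.0, 0.941]
ft_force: [-0.1, -2.3, 1.0]
opening: 0.375
```

```bash
python3 -c "
from h import *
st()"
```

```text
11.8 [552.58  -9.66 319.07] [ 3.14 -0.    0.94] F [-0.08 -2.26  0.99] M [-0.17 -0.18 -0.21] op 0.375 j [-0.14  0.49  1.83  0.    0.82 -1.08]
```

Request:
arm_command:
  steps:
    - [-0.01, 0, 0.042, 0, 0, 5]
    - [-0.02, 0, 0.083, 0, 0, 10]
    - [-0.02, 0, 0.125, 0, 0, 15]
    - [-0.02, 0, 0.167, 0, 0, 20]
    - [-0.02, 0, 0.208, 0, 0, 25]
    - [-0.02, 0, 0.25, 0, 0, 30]
    - [-0.02, 0, 0.292, 0, 0, 35]
    - [-0.02, 0, 0.333, 0, 0, 40]
    - [-0.02, 0, 0.333, 0, 0, 40]
    - [-0.02, 0, 0.333, 0, 0, 40]

```text
t: 12.63
eef_pos: [552.7, -9.6, 315.9]
tcp_rot: [3.142, -0.001, 0.245]
ft_force: [2.2, 2.0, -0.0]
opening: 0.372
```

```bash
python3 -c "
from h import *
st()"
```

```text
12.63 [552.72  -9.6  315.89] [ 3.14 -0.    0.24] F [ 2.2   2.04 -0.01] M [ 0.43 -0.83 -0.25] op 0.372 j [-0.14  0.5   1.83  0.    0.81 -0.38]
```

```bash
cat > rd.py <<'E'
from h import *
s=state();print("t",round(s["t"],2),"z",round(s["eef_pos"][2],2),"yaw",round(s["tcp_rot"][2],4),"turned",round(np.degrees(1.288-s["tcp_rot"][2]),1),"F",s["ft_force"],"M",s["moment"].round(3),"tau6",round(s["tau"][5],3))
L=[]
for i in range(4):
    read_camera("side");q=state();L.append([q["moment"][2],q["tau"][5]])
print("hold Mz,tau6",np.array(L).round(3).tolist(),"yaw",q["tcp_rot"][2].round(4))
E
python3 rd.py
```

```text
t 12.63 z 315.89 yaw 0.2449 turned 59.8 F [ 2.2   2.04 -0.01] M [ 0.43 -0.82 -0.25] tau6 0.289
hold Mz,tau6 [[-0.177, -0.056], [-0.144, -0.152], [-0.133, -0.162], [-0.113, -0.197]] yaw 0.2429
```

Request:
arm_command:
  steps:
    - [0.02, 0, 0.021, 0, 0, 2.5]
    - [0.02, 0, 0.042, 0, 0, 5]
    - [0.02, 0, 0.062, 0, 0, 7.5]
    - [0.02, 0, 0.083, 0, 0, 10]

```text
t: 13.17
eef_pos: [552.8, -9.6, 315.1]
tcp_rot: [3.141, -0.001, 0.067]
ft_force: [5.0, 3.3, -0.8]
opening: 0.374
```

```bash
python3 rd.py
```

```text
t 13.17 z 315.06 yaw 0.0666 turned 70.0 F [ 4.97  3.28 -0.83] M [ 0.53 -1.01  0.19] tau6 -0.706
hold Mz,tau6 [[0.103, -0.315], [0.018, 0.713], [0.021, 0.247], [-0.027, 0.064]] yaw 0.0683
```

Request:
arm_command:
  steps:
    - [0, 0, 0.021, 0, 0, 2.5]
    - [0, 0, 0.042, 0, 0, 5]
    - [0, 0, 0.062, 0, 0, 7.5]
    - [0, 0, 0.075, 0, 0, 9]

```text
t: 13.7
eef_pos: [552.9, -9.6, 314.3]
tcp_rot: [-3.142, -0.001, -0.091]
ft_force: [3.8, 3.0, -0.2]
opening: 0.374
```

```bash
python3 rd.py
```

```text
t 13.7 z 314.33 yaw -0.0907 turned 79.0 F [ 3.78  2.99 -0.21] M [ 0.49 -1.05  0.18] tau6 -0.056
hold Mz,tau6 [[0.099, 0.012], [0.096, 0.514], [0.029, 0.203], [0.075, 0.086]] yaw -0.0886
```

```bash
cat > r1.py <<'E'
from h import *
s=state();y=s["tcp_rot"][2];print("t",round(s["t"],2),"z",round(s["eef_pos"][2],2),"turned",round(np.degrees((1.288-y)%(2*np.pi)),1),"F",s["ft_force"],"M",s["moment"].round(3),"tau6",round(s["tau"][5],3),"op",round(s["opening"],3))
E
```

Request:
arm_command:
  steps:
    - [0.02, -0.01, 0.017, 0, 0, 2]
    - [0.03, -0.02, 0.033, 0, 0, 4]
    - [0.03, -0.02, 0.05, 0, 0, 6]
    - [0.03, -0.02, 0.067, 0, 0, 8]

```text
t: 14.23
eef_pos: [553.1, -9.5, 313.6]
tcp_rot: [3.141, -0.001, -0.23]
ft_force: [3.2, 1.2, -0.2]
opening: 0.373
```

```bash
python3 r1.py
```

```text
t 14.23 z 313.59 turned 86.9 F [ 3.19  1.19 -0.16] M [ 0.26 -0.81  0.15] tau6 -0.534 op 0.373
```

Request:
arm_command:
  steps:
    - [0, 0, 0.017, 0, 0, 2]
    - [0, 0, 0.033, 0, 0, 4]
    - [0, 0, 0.05, 0, 0, 6]
    - [0, 0, 0.067, 0, 0, 8]

```text
t: 14.57
eef_pos: [553.2, -9.6, 312.9]
tcp_rot: [-3.142, -0.001, -0.369]
ft_force: [4.2, 1.5, 0.5]
opening: 0.372
```

```bash
python3 r1.py
```

```text
t 14.57 z 312.95 turned 95.0 F [4.22 1.45 0.51] M [ 0.14 -0.87  0.21] tau6 -0.533 op 0.372
```

Request:
arm_command:
  steps:
    - [0.01, 0, 0.017, 0, 0, 2]
    - [0.02, 0, 0.033, 0, 0, 4]
    - [0.02, 0, 0.05, 0, 0, 6]
    - [0.02, 0, 0.067, 0, 0, 8]

```text
t: 14.9
eef_pos: [553.3, -9.7, 312.2]
tcp_rot: [-3.142, -0.001, -0.509]
ft_force: [2.8, 1.4, -0.6]
opening: 0.375
```

```bash
python3 r1.py
```

```text
t 14.9 z 312.24 turned 103.0 F [ 2.79  1.37 -0.59] M [ 0.21 -0.82  0.12] tau6 -0.535 op 0.375
```

Request:
arm_command:
  steps:
    - [0, 0, 0.017, 0, 0, 2]
    - [0, 0, 0.033, 0, 0, 4]
    - [0, 0, 0.033, 0, 0, 4]

```text
t: 15.15
eef_pos: [553.3, -9.6, 311.9]
tcp_rot: [-3.141, -0.001, -0.579]
ft_force: [4.2, 0.4, 0.3]
opening: 0.372
```

```bash
python3 rd.py
```

```text
t 15.15 z 311.92 yaw -0.5789 turned 107.0 F [4.16 0.44 0.35] M [ 0.13 -0.86  0.06] tau6 0.723
hold Mz,tau6 [[0.091, 0.397], [0.038, 0.139], [0.078, 0.051], [0.036, 0.035]] yaw -0.5779
```

Request:
arm_command:
  steps:
    - [0.01, 0, 0.017, 0, 0, 2]
    - [0.02, 0, 0.033, 0, 0, 4]
    - [0.02, 0, 0.05, 0, 0, 6]
    - [0.02, 0, 0.067, 0, 0, 8]

```text
t: 15.68
eef_pos: [553.4, -9.8, 311.2]
tcp_rot: [-3.141, -0.001, -0.72]
ft_force: [4.6, 1.4, 0.7]
opening: 0.369
```

```bash
python3 r1.py
```

```text
t 15.68 z 311.23 turned 115.0 F [4.61 1.37 0.66] M [ 0.15 -0.95  0.19] tau6 -0.536 op 0.369
```

Request:
arm_command:
  steps:
    - [0, 0, 0.017, 0, 0, 2]
    - [0, 0, 0.033, 0, 0, 4]
    - [0, 0, 0.05, 0, 0, 6]
    - [0, 0, 0.067, 0, 0, 8]

```text
t: 16.02
eef_pos: [553.4, -9.8, 310.6]
tcp_rot: [-3.141, -0.001, -0.859]
ft_force: [5.3, 1.1, -0.2]
opening: 0.374
```

```bash
python3 r1.py
```

```text
t 16.02 z 310.56 turned 123.0 F [ 5.26  1.07 -0.24] M [ 0.07 -0.99  0.18] tau6 -0.535 op 0.374
```

Request:
arm_command:
  steps:
    - [0.01, -0.01, 0.017, 0, 0, 2]
    - [0.02, -0.02, 0.033, 0, 0, 4]
    - [0.02, -0.02, 0.05, 0, 0, 6]

```text
t: 16.27
eef_pos: [553.6, -9.8, 310.0]
tcp_rot: [3.141, -0.0, -0.964]
ft_force: [4.4, -0.7, 0.2]
opening: 0.375
```

```bash
python3 r1.py
```

```text
t 16.27 z 310.01 turned 129.0 F [ 4.44 -0.69  0.17] M [-0.06 -0.75  0.15] tau6 -0.512 op 0.375
```

Request:
arm_command:
  steps:
    - [0, 0, 0.017, 0, 0, 2]

```text
t: 16.35
eef_pos: [553.6, -9.8, 309.8]
tcp_rot: [3.141, -0.0, -0.999]
ft_force: [4.2, 0.6, 0.8]
opening: 0.375
```

```bash
python3 r1.py
```

```text
t 16.35 z 309.82 turned 131.0 F [4.18 0.56 0.77] M [-0.04 -0.79  0.18] tau6 -0.505 op 0.375
```

Request:
arm_command:
  steps:
    - [0, 0, 0.017, 0, 0, 2]

```text
t: 16.43
eef_pos: [553.6, -9.9, 309.7]
tcp_rot: [3.142, -0.0, -1.034]
ft_force: [3.3, -0.3, 0.8]
opening: 0.372
```

```bash
python3 r1.py
```

```text
t 16.43 z 309.68 turned 133.0 F [ 3.32 -0.25  0.85] M [-0.08 -0.72  0.15] tau6 -0.498 op 0.372
```

Request:
arm_command:
  steps:
    - [0, 0, 0.017, 0, 0, 2]

```text
t: 16.52
eef_pos: [553.6, -9.9, 309.5]
tcp_rot: [3.142, -0.0, -1.068]
ft_force: [3.6, -0.4, 1.9]
opening: 0.374
```

```bash
python3 r1.py
```

```text
t 16.52 z 309.5 turned 135.0 F [ 3.59 -0.38  1.86] M [-0.09 -0.78  0.23] tau6 -0.49 op 0.374
```

Request:
arm_command:
  steps:
    - [0, 0, 0.017, 0, 0, 2]

```text
t: 16.6
eef_pos: [553.6, -9.9, 309.3]
tcp_rot: [3.142, -0.0, -1.103]
ft_force: [4.3, -0.9, 1.1]
opening: 0.374
```

```bash
python3 r1.py
```

```text
t 16.6 z 309.34 turned 137.0 F [ 4.26 -0.91  1.06] M [-0.18 -0.72  0.21] tau6 -0.483 op 0.374
```

Request:
arm_command:
  steps:
    - [0, 0, 0.017, 0, 0, 2]

```text
t: 16.68
eef_pos: [553.6, -9.9, 309.2]
tcp_rot: [3.142, -0.001, -1.138]
ft_force: [3.4, -1.0, 0.8]
opening: 0.376
```

```bash
python3 r1.py
```

```text
t 16.68 z 309.16 turned 139.0 F [ 3.45 -0.99  0.84] M [-0.18 -0.82  0.21] tau6 -0.476 op 0.376
```

Request:
arm_command:
  steps:
    - [0, 0, 0.017, 0, 0, 2]

```text
t: 16.77
eef_pos: [553.6, -9.9, 309.0]
tcp_rot: [3.142, -0.001, -1.173]
ft_force: [3.8, -0.8, 0.2]
opening: 0.373
```

```bash
python3 r1.py
```

```text
t 16.77 z 309.01 turned 141.0 F [ 3.8  -0.8   0.17] M [-0.18 -0.77  0.21] tau6 -0.468 op 0.373
```

Mz has risen from about 0.17 to 0.21 N m, and tau6 drifts at close to the expected contact slope. Contact was therefore at roughly 123–130°. I turn a little more.

Request:
arm_command:
  steps:
    - [0, 0, 0.017, 0, 0, 2]

```text
t: 16.85
eef_pos: [553.6, -9.9, 308.8]
tcp_rot: [-3.142, -0.001, -1.208]
ft_force: [3.7, -0.5, 0.1]
opening: 0.372
```

```bash
python3 r1.py
```

```text
t 16.85 z 308.85 turned 143.0 F [ 3.73 -0.46  0.06] M [-0.2  -0.75  0.23] tau6 -0.461 op 0.372
```

Request:
arm_command:
  steps:
    - [0, 0, 0.017, 0, 0, 2]

```text
t: 16.93
eef_pos: [553.6, -9.9, 308.7]
tcp_rot: [-3.142, -0.001, -1.243]
ft_force: [4.8, -0.4, -0.3]
opening: 0.37
```

```bash
python3 r1.py
```

```text
t 16.93 z 308.67 turned 145.0 F [ 4.8  -0.41 -0.25] M [-0.27 -0.73  0.26] tau6 -0.454 op 0.37
```

Mz is now 0.23–0.26 N m against a target of 0.242. The fit gives about 14 N from Mz and about 18 N from tau6, so I stop here, release and rise.

Request:
arm_command:
  steps:
    - [0, 0, 0, 0, 0, 0]
    - [0, 0, 0, 0, 0, 0]
    - [0, 0, 0, 0, 0, 0]

```text
t: 17.18
eef_pos: [553.7, -9.9, 308.7]
tcp_rot: [-3.141, -0.001, -1.241]
ft_force: [3.6, -1.5, 1.1]
opening: 0.373
```

```bash
python3 r1.py
```

```text
t 17.18 z 308.66 turned 144.9 F [ 3.62 -1.53  1.14] M [-0.46 -0.76  0.1 ] tau6 0.116 op 0.373
```

Request:
arm_command:
  steps:
    - [0, 0, 0, 0, 0, 0]
    - [0, 0, 0, 0, 0, 0]
    - [0, 0, 0, 0, 0, 0]
    - [0, 0, 0, 0, 0, 0]
    - [0, 0, 0, 0, 0, 0]
    - [0, 0, 0, 0, 0, 0]
  jaw: 6.5

```text
t: 17.68
eef_pos: [553.5, -9.7, 308.5]
tcp_rot: [3.141, 0.0, -1.243]
ft_force: [-0.5, 0.4, -0.3]
opening: 0.672
```

Request:
arm_command:
  steps:
    - [0, 0, -1, 0, 0, 0]
    - [0, 0, -3, 0, 0, 0]
    - [0, 0, -5, 0, 0, 0]
    - [0, 0, -8, 0, 0, 0]
    - [0, 0, -11, 0, 0, 0]
    - [0, 0, -11, 0, 0, 0]
    - [0, 4, -11, 0, 0, 0]
    - [0, 8, -11, 0, 0, 0]
    - [0, 11, -11, 0, 0, 0]
    - [0, 11, -11, 0, 0, 0]

```text
t: 18.52
eef_pos: [445.3, -45.7, 419.0]
tcp_rot: [3.14, 0.001, -1.244]
ft_force: [1.4, 0.4, 0.9]
opening: 0.686
```

```bash
python3 -c "
from h import *
st()
a=read_camera('side')[:,:,::-1];b=read_camera('wrist')[:,:,::-1]
a=cv2.resize(a[190:300,270:390],(480,440),interpolation=2)
c=np.zeros((450,800,3),np.uint8);c[:440,:480]=a;c[:240,480:]=cv2.resize(b,None,fx=.5,fy=.5)
cv2.imwrite('pics/fin.png',c)"
```

```text
18.52 [445.35 -45.66 419.03] [ 3.14  0.   -1.24] F [1.42 0.43 0.95] M [-0.03 -0.01 -0.02] op 0.686 j [-0.25  0.22  1.95 -0.    0.97  0.99]
```

View pics/fin.png

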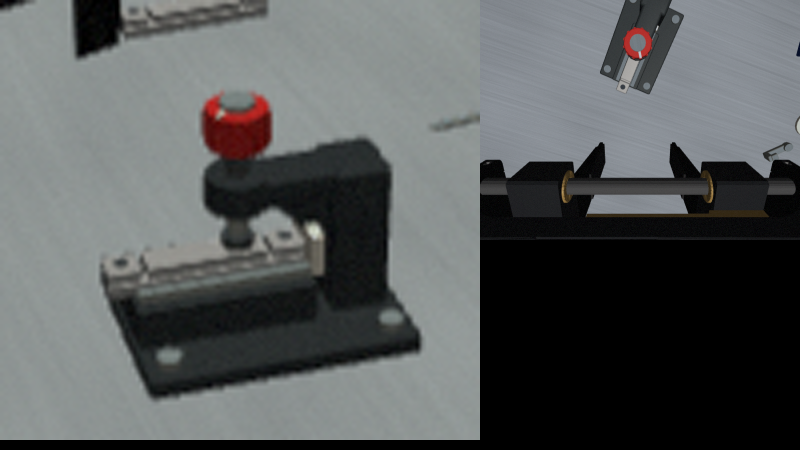

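The knob has sunk with its white mark turned through, the jaw is on the lug, the tail is at the stop, and the gripper is clear. I hand the job in.

```bash
python3 -c "
from cell import *
print(job_done())"
```

```text
the job is handed in; nothing more can be done
None
```

The lug is home against the white stop and clamped, and I handed the job in at about 18.6 s of the 72 s. No verdict was reported.

- **Lug:** I pushed it home with closed fingers. The push rose to about 12 N at the expected place, well under the 40 N ramming limit. The later side views show its rear end against the stop.
- **Knob:** I gripped it and wound it 145° clockwise, lowering the grip about 12 mm with it. The vertical force on the tool stayed under 2 N at each reading, which means less than 1 mm of movement on the spline.
- **Clamping force:** It was judged by torque, with no direct reading. The turning torque rose from about 0.17 to 0.23–0.26 N m (0.242 is 15 N). The two estimates disagree somewhat: the wrist moment suggests about 14 N, the joint-6 torque about 18 N. Both lie inside 8–24 N.
- **Final view:** The jaw is on the lug and the gripper is open and clear of everything. The bystanders were never approached, and I did not measure their positions at the end.

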